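# Pack the gap at the riveting press

## Robot

A 7-joint arm with a two-finger parallel gripper is mounted at the origin on the work surface. World frame = base frame: x ahead of the robot, y to its left, z up, the work surface at z = 0. Lengths are in m, angles in degrees, forces in N, time in s.
With the tool pointing down it reaches from about 0.425 to 0.8 m from the base axis. Payload 8.3 kg.
Tool frame: the origin (TCP) lies midway between the tips of the shut fingers; the grasp point (between the pads) lies 19 mm behind it (env.grip_depth is the distance from the TCP to the grasp point, in m); x points along the fingers, z is the direction in which the jaws open and shut, and the axes are right-handed (so a half turn about x gives the same grasp; the last joint's range is limited). The gripper opens to 85 mm and grips with 20 to 120 N. Pads are 22 mm wide; open, the fingers measure 114 mm over their backs; the gripper's body (76 mm by 85 mm) begins 54 mm behind the grasp point. The pads swing forward as they close: fully open they stand 13 mm farther back than shut.
Start: joints at [-75.109, 21.967, 0.94, 78.501, -0.361, 79.538, -2.664], TCP at [0.198, 0.593, 0.231] pointing down, gripper open.
Joint ranges: [-169.22, 169.22], [-14.56, 117.87], [-87.37, 89.26], [10.42, 133.3], [-82.24, 262.24], [0.94, 117.77], [-172.7, 172.7]. Speed limits (degrees/s): [136.94, 136.94, 172.46, 172.46, 180, 180, 180].

## Interface

Orientations are given as [roll, pitch, yaw] about the fixed x, y, z axes, in that order (R = Rz(yaw) Ry(pitch) Rx(roll)).
In Python, from workcell import env gives the robot as it stands.
- The arm moves only by the tool arm_command, never from a script. Its arguments are lists of equal length, an entry for each row: "linear": the shift along the tool's x, y, z in cm, a list of three; "twist": the turn, a rotation vector about the tool's x, y, z in rad, a list of three; "hand": the closure, from -1 (fully open) to 1 (shut). A call has 1 to 12 rows; each row shifts and turns the pose as measured when the row begins, along the tool's axes as they then stand; what a row does not reach is not made up. A row lasts 1/12 s, in which the tool goes at most 41.7 mm and 7.16 degrees, less where a joint would pass 70% of its speed; a pose out of reach is approached as far as the arm can. A call is refused whole if a number of a shift passes 4.17 or a number of a turn 0.125, either way. A call with a gripper value outside its range is refused whole. The fingers move at their own pace and stop on an object; "newtons" is the grip in N (left out, the last holds). Time passes only in rows, so rows that do not move let the fingers close. It gives the time, the measured TCP pose, the force and the opening at its end, in the units of the state.
- env.get_state(): the state, without advancing time (a new reading comes with each control period).
- env.capture(name): name is "side" or "top" or "wrist"; returns the picture (400x640x3 uint8, red, green, blue); there is no depth.
- env.camera_params(name): a dict with "fx", "fy", "cx", "cy" (pixels), "position" and "orientation" of the camera in the world. Camera axes: x right, y down, z forward; pixel columns grow to the right and rows downward; lengths in m; the calibration is good to about 2 mm. A picture is of the moment at which its call begins: read the wrist's pose just before it. camera_params takes no time and is no camera call; for the wrist camera it gives the pose at the moment of the call.
- env.hand_in(): hands the job in, once; it reports no verdict.
Trained networks look in the newest picture that a camera, given by its name, has taken for a name from the list of things; names that differ only in an ending like _2 or _b are one class to them, and where a whole thing is asked for, a point or a joint stands for the part that bears it (a point fixed in the world has none). Each returns a list of dicts, best first, with "score" (0 to 1); they miss things now and then, are a little off and sometimes report something else, mostly with a low value. They report only what shows in the picture. A call takes as long as a camera call. They do not tell look-alikes from the thing itself.
- env.search_frame(camera, query): "xyz" ([x, y, z] in m, in world coordinates, good to about 4 mm: the middle of the surface that is visible of it).
- env.pinpoint(camera, query): "xyz" ([x, y, z] in m, in world coordinates, good to about 4 mm: a listed point, or the origin of a listed thing).
The state is a dict: "time": time; "joint_pos": joint angles; "joint_velocities": joint speeds; "joint_torque": joint torques, N m; "eef_pos": TCP position; "eef_rot": TCP orientation; "wrist_force": force on the tool from outside, world axes, zero at the start; "ft_torque": the same for the moment, N m; "finger_gap": finger opening in m.
Only numpy, scipy, OpenCV 4.12 (cv2) and the standard library are available. Lean on these libraries where they do the work, as an engineer would, in place of code of your own. Each camera call takes 0.05 s, during which the arm holds its last target.

## Task

Find by trial which of the three steel packing pieces fits snugly in the gap between the stop and the spring-backed end shoe of the snowshoe frame on the press bed: pushed upright down to the gap's floor, it must be gripped, neither loose nor forced, so never press hard on a piece that jams. Let go of it there, with the other two pieces on the bench away from the gap, then pull the press lever fully down and let it come back up. Leave everything else on the bench where it is.

Things in the scene. Friction and masses are not known exactly. Their poses are not given: they have to be found in the camera images.
- stop: Fixed steel stop post on the press bed, 30 mm wide, 22 mm thick, 35 mm tall: one wall of the gap. Origin: on its gap face, mid-width, at the level of the gap's floor (20 mm above the bench). x runs along the gap (30 mm long, open at both ends and on top), +y straight across the gap to the other wall, z up. A packing piece that is home has its centre 35 mm above this origin, its 40 mm width along x.
- gap_mouth (a point): Top of the gap, 35 mm above its floor, over the stop's gap face. The other wall is the aluminium end shoe (30 mm wide, 35 mm tall) of the bent frame tube. Resting gap: 8 to 17.5 mm, different each time. The top 14 mm of both walls are bevelled, widening the mouth by 4 mm on the stop's side and 7 mm on the shoe's; the lower 21 mm are straight. Axes as stop.
- shoe_guide (a point): A point on the bed 60 mm from the stop face along +y (not tied to the gap's width). The shoe there is spring-backed: it moves only after about 3 N, yields away from the stop at most 4 mm (5 N), then is rigid. A piece thinner than the gap stands loose; a snug one pushes the shoe back (5 to 15 N to push in); one over 4 mm thicker than the resting gap jams in the mouth.
- press: Steel bed 150 x 400 x 12 mm with the cast iron hand press, fixed to the bench; place and heading vary. Axes parallel to stop; origin at bench level, 115 mm along +y from the stop's face. The press column and head (250 mm tall) stand 190 mm or more along +y from the gap; nothing else tall is near the gap.
- lever (a joint): Press lever angle in rad: 0 at rest (up, held by the return spring), grows as the handle is pushed down, stop at 0.55. The ram follows it down. The handle needs roughly 3 N to start and 7 N at the bottom.
- lever_handle (a point): Middle of the press lever's handle: a round steel crossbar 22 mm in diameter and 90 mm long, its axis along the y of stop, about 270 mm above the bench at rest. The lever arm (18 mm round) leaves it at its middle, towards the pivot. The frame turns with the lever.
- lever_pivot (a point): Pivot axis of the press lever (along the y of stop), 215 mm above the bench. The handle is 165 mm from it, towards -x of stop (the robot side), 0.35 rad above level at rest and 0.20 rad below level at the bottom; it moves down in a circle about this axis.
- thin_centre (a point): Centre of the thin packing piece: a plain steel block 40 mm wide (x), 12 mm thick (y) and 70 mm tall (z, up), standing on the bench, with a small dark round mark near the top of each broad face. About 211 g. Pieces stand about 95 mm apart in a row, any order.
- packer_thin: The same block; origin at the centre of its underside, 35 mm below its centre.
- middle_centre (a point): Centre of the middle packing piece: a plain steel block 40 mm wide (x), 15 mm thick (y) and 70 mm tall (z, up), standing on the bench, with a small dark round mark near the top of each broad face. About 264 g. Pieces stand about 95 mm apart in a row, any order.
- packer_middle: The same block; origin at the centre of its underside, 35 mm below its centre.
- thick_centre (a point): Centre of the thick packing piece: a plain steel block 40 mm wide (x), 18 mm thick (y) and 70 mm tall (z, up), standing on the bench, with a small dark round mark near the top of each broad face. About 317 g. Pieces stand about 95 mm apart in a row, any order.
- packer_thick: The same block; origin at the centre of its underside, 35 mm below its centre.
- buckle_a: Orange plastic binding buckle, 55 x 45 x 14 mm, lying on the bench; leave alone. Origin: centre of its underside.
- buckle_b: Another such buckle; leave alone. Origin: centre of its underside.
- toothplate: Steel crampon toothplate 110 x 50 mm with eight 22 mm teeth, lying flat; leave alone. Origin: centre of its underside.
- punch: Brass rivet punch, 105 mm long, 18 mm thick, lying; leave alone. Origin: centre of its underside.
- rivet_tin: Open steel tin, 70 mm across, 40 mm tall; leave alone. Origin: centre of its underside.
- wrench: Wrench lying on the bench; leave alone. Origin: centre of its underside.
- hammer: Hammer lying on the bench; leave alone. Origin: centre of its underside.
There are look-alikes about, which are no part of the job. Leave any blue or green look-alike of the packer_thin alone.

How it is judged (in metres and radians):
On the way, in this order (a step that is already met when the one before it is completed fails the run):
1. a packing piece stands snug in the gap on its floor, let go (((z of thin_centre in the frame of stop between 0.03 and 0.038 m and x of thin_centre in the frame of stop between -0.012 and 0.012 m and y of thin_centre in the frame of stop between 0.003 and 0.013 m and angle between packer_thin's own z axis and vertical below 0.08 rad and contact force between packer_thin and stop above 1.5 N) or (z of middle_centre in the frame of stop between 0.03 and 0.038 m and x of middle_centre in the frame of stop between -0.012 and 0.012 m and y of middle_centre in the frame of stop between 0.003 and 0.013 m and angle between packer_middle's own z axis and vertical below 0.08 rad and contact force between packer_middle and stop above 1.5 N) or (z of thick_centre in the frame of stop between 0.03 and 0.038 m and x of thick_centre in the frame of stop between -0.012 and 0.012 m and y of thick_centre in the frame of stop between 0.003 and 0.013 m and angle between packer_thick's own z axis and vertical below 0.08 rad and contact force between packer_thick and stop above 1.5 N)) and contact force between each of packer_thin, packer_middle, packer_thick and the fingers below 0.1 N), for 0.2 s.
2. the lever is pulled fully down while the snug piece stays in place (value of joint lever above 0.48 rad and ((z of thin_centre in the frame of stop between 0.03 and 0.038 m and x of thin_centre in the frame of stop between -0.012 and 0.012 m and y of thin_centre in the frame of stop between 0.003 and 0.013 m and angle between packer_thin's own z axis and vertical below 0.08 rad and contact force between packer_thin and stop above 1.5 N) or (z of middle_centre in the frame of stop between 0.03 and 0.038 m and x of middle_centre in the frame of stop between -0.012 and 0.012 m and y of middle_centre in the frame of stop between 0.003 and 0.013 m and angle between packer_middle's own z axis and vertical below 0.08 rad and contact force between packer_middle and stop above 1.5 N) or (z of thick_centre in the frame of stop between 0.03 and 0.038 m and x of thick_centre in the frame of stop between -0.012 and 0.012 m and y of thick_centre in the frame of stop between 0.003 and 0.013 m and angle between packer_thick's own z axis and vertical below 0.08 rad and contact force between packer_thick and stop above 1.5 N))), for 0.1 s.
At the end, for the whole second after the job is handed in: One packing piece stands upright (within 0.08 rad) on the gap's floor (within 3 mm), within 12 mm of the middle of the gap's length, gripped with more than 1.5 N against the stop; the other two rest on the bench more than 50 mm from the gap; the lever is back up (under 0.06 rad); nothing moves (((z of thin_centre in the frame of stop between 0.03 and 0.038 m and x of thin_centre in the frame of stop between -0.012 and 0.012 m and y of thin_centre in the frame of stop between 0.003 and 0.013 m and angle between packer_thin's own z axis and vertical below 0.08 rad and contact force between packer_thin and stop above 1.5 N and horizontal distance between each of middle_centre, thick_centre and stop above 0.05 m and height (world z) of middle_centre between 0 and 0.05 m and height (world z) of thick_centre between 0 and 0.05 m) or (z of middle_centre in the frame of stop between 0.03 and 0.038 m and x of middle_centre in the frame of stop between -0.012 and 0.012 m and y of middle_centre in the frame of stop between 0.003 and 0.013 m and angle between packer_middle's own z axis and vertical below 0.08 rad and contact force between packer_middle and stop above 1.5 N and horizontal distance between each of thin_centre, thick_centre and stop above 0.05 m and height (world z) of thin_centre between 0 and 0.05 m and height (world z) of thick_centre between 0 and 0.05 m) or (z of thick_centre in the frame of stop between 0.03 and 0.038 m and x of thick_centre in the frame of stop between -0.012 and 0.012 m and y of thick_centre in the frame of stop between 0.003 and 0.013 m and angle between packer_thick's own z axis and vertical below 0.08 rad and contact force between packer_thick and stop above 1.5 N and horizontal distance between each of thin_centre, middle_centre and stop above 0.05 m and height (world z) of thin_centre between 0 and 0.05 m and height (world z) of middle_centre between 0 and 0.05 m)) and value of joint lever below 0.06 rad and linear speed of each of packer_thin, packer_middle, packer_thick below 0.02 m/s); the robot touches nothing.
It fails at once if a packing piece is forced against the stop with more than 60 N (contact force between any of packer_thin, packer_middle, packer_thick and stop above 60 N).
It fails at once if a bystander is moved by more than 40 mm (distance of any of buckle_a, buckle_b, toothplate, punch, rivet_tin, wrench, hammer from where it was at the start of the episode above 0.04 m).
It also fails if it takes over 72 s, if anything falls off the work surface, if the arm or the gripper's body presses on something with over 40 N, if the wrist force passes 120 N, or if a joint passes its speed limit or range.

## Working session

There is one attempt and no reset: what is moved stays moved. The work goes in short steps, Python scripts to look and compute and a tool call to move; the robot and the scene stay as the last step left them, time stands still between calls to the robot, and variables do not carry over. Pictures are saved under pics/ and viewed, and the job is handed in when it is done.

Besides the shell and the picture viewer there is one more tool, called after ">>>" as a command line: name --argument value ..., lists and objects as JSON in quotes. arm_command: Moves the arm, as the interface text tells. Its arguments: {"type":"object","properties":{"linear":{"type":"array","items":{"type":"array","items":{"type":"number"}}},"twist":{"type":"array","items":{"type":"array","items":{"type":"number"}}},"hand":{"type":"array","items":{"type":"number"}},"newtons":{"type":"number"}},"required":["linear","twist","hand"]}

```bash
ls; mkdir -p pics; python3 - <<'E'
from workcell import env
import cv2
s=env.get_state(); print(s)
for n in ["side","top"]:
    im=env.capture(n); cv2.imwrite(f"pics/{n}0.png",im[:,:,::-1]); print(n,env.camera_params(n))
    for q in ["stop","gap_mouth","thin_centre","middle_centre","thick_centre","lever_handle","lever_pivot","press"]:
        print(q,[(round(d['score'],2),[round(float(v),3) for v in d['xyz']]) for d in env.pinpoint(n,q)][:4])
E
```

```text
pics
{'time': 0.0, 'joint_pos': array([-75.10845979,  22.01495339,   0.93796389,  78.56182257,
        -0.36205576,  79.53934004,  -2.66406171]), 'joint_velocities': array([-0.07338958, -0.01764737, -0.01326868,  0.01833347,  0.08000264,
       -0.02492824, -0.00757514]), 'joint_torque': array([-2.84358766e-04, -6.27571321e+01,  8.44073519e-01, -3.71834636e+01,
        1.65066234e-02,  1.38155976e-02, -1.58354993e-05]), 'eef_pos': array([0.19806328, 0.59224362, 0.23027804]), 'eef_rot': array([-179.52392137,   89.88667077, -108.01554256]), 'wrist_force': array([ 0.34567607, -0.12140011,  0.58930913]), 'ft_torque': array([-0.02548136,  0.04223084,  0.05403029]), 'finger_gap': 0.0854636485089368}
side {'fx': 394.61363055074827, 'fy': 394.61363055074827, 'cx': 310.20382445545255, 'cy': 199.77280386623377, 'position': array([-0.04751281, -0.54562029,  0.93215116]), 'orientation': array([-1.32960449e+02, -6.18509683e-02, -4.66898527e+01])}
stop [(0.64, [0.591, -0.121, 0.022])]
gap_mouth [(0.75, [0.594, -0.119, 0.055])]
thin_centre [(0.63, [0.512, -0.324, 0.031]), (0.61, [0.437, -0.294, 0.0
[... 377 characters left out ...]
)]
top {'fx': 440.3321490656833, 'fy': 440.3321490656833, 'cx': 314.36769030972, 'cy': 204.4798615056659, 'position': array([0.37549349, 0.04026011, 1.59593149]), 'orientation': array([-174.149813  ,   -1.14673439,  -90.2306291 ])}
stop [(0.45, [0.595, -0.124, 0.019])]
gap_mouth [(0.46, [0.593, -0.121, 0.052])]
thin_centre [(0.62, [0.443, -0.293, 0.036]), (0.58, [0.517, -0.323, 0.037]), (0.51, [0.587, -0.365, 0.035])]
middle_centre [(0.69, [0.495, -0.418, 0.036]), (0.45, [0.516, -0.225, 0.04])]
thick_centre [(0.53, [0.518, -0.225, 0.041])]
lever_handle [(0.85, [0.45, 0.179, 0.27]), (0.23, [0.355, 0.395, -0.0])]
lever_pivot [(0.82, [0.604, 0.187, 0.22])]
press [(0.64, [0.587, -0.003, 0.002])]
```

```bash
python3 - <<'E'
import cv2
a=cv2.imread("pics/side0.png"); b=cv2.imread("pics/top0.png")
print(a.shape)
cv2.imwrite("pics/side0z.png",cv2.resize(a[100:400,200:600],None,fx=2,fy=2,interpolation=cv2.INTER_CUBIC))
cv2.imwrite("pics/top0z.png",cv2.resize(b[50:250,280:500],None,fx=3,fy=3,interpolation=cv2.INTER_CUBIC)[:600])
E
```

```text
(400, 640, 3)
```

View pics/side0.png

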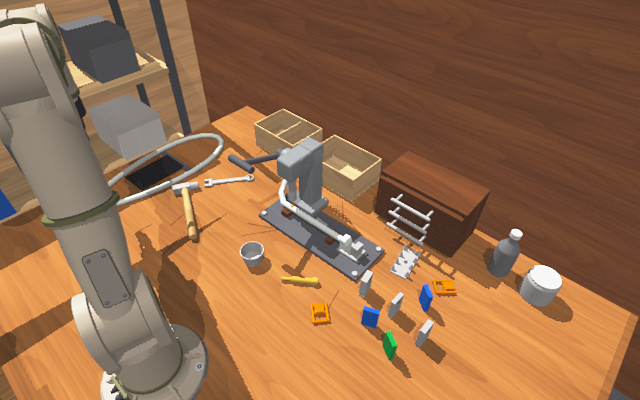

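View pics/side0z.png

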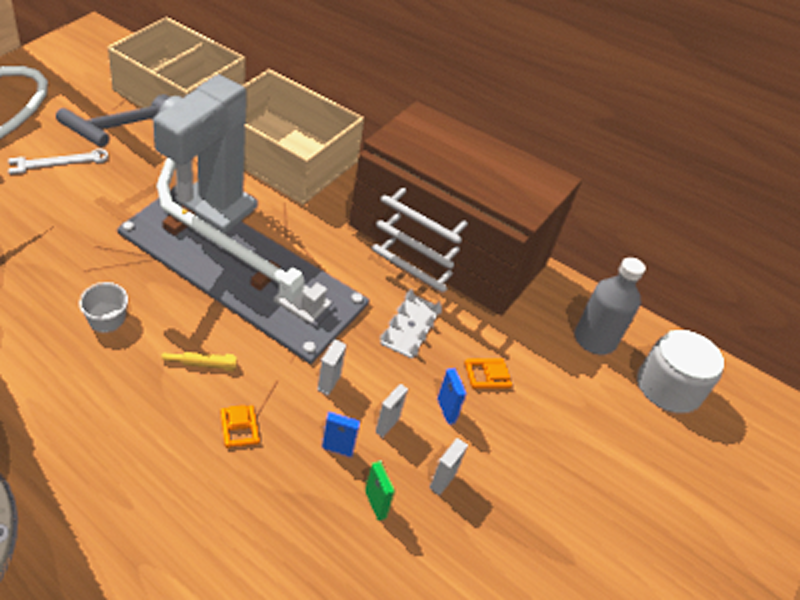

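View pics/top0z.png

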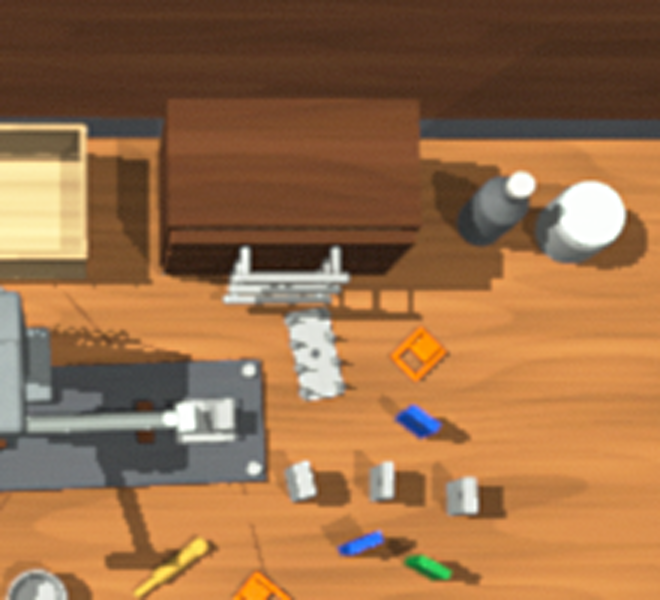

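View pics/top0.png

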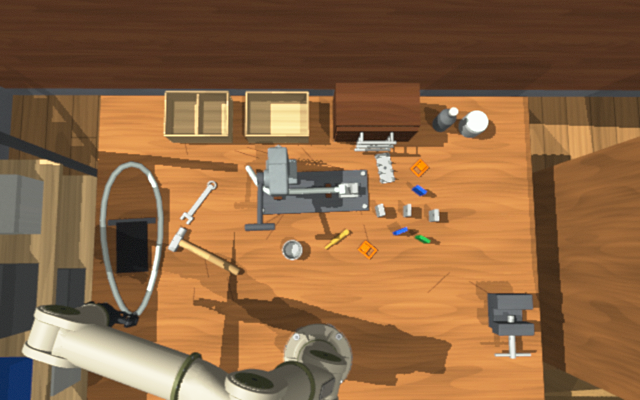

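Candidates in side0 are three plain steel blocks at (367,284), (397,305) and (425,333). The look-alikes are blue (371,317), blue (426,297) and green (390,345). By the description I choose the steel blocks. Next I go closer with the wrist camera.

```bash
cat > h.py <<'E'
from workcell import env
import numpy as np, cv2
from scipy.spatial.transform import Rotation as R
np.set_printoptions(precision=4,suppress=True)
def pose():
    s=env.get_state(); return np.array(s['eef_pos']),R.from_euler('xyz',s['eef_rot'],degrees=True),s
def down(jaw_yaw):
    # tool x down, tool z (jaw) along direction at jaw_yaw deg in world xy
    a=np.radians(jaw_yaw); z=np.array([np.cos(a),np.sin(a),0]); x=np.array([0,0,-1.]); y=np.cross(z,x)
    return R.from_matrix(np.stack([x,y,z],1))
def plan(p,jaw,rows=None):
    """rows of equal size from current pose to p with tool down"""
    p0,r0,s=pose(); best=None
    for j in (jaw,jaw+180):
        rv=(r0.inv()*down(j)).as_rotvec()
        if best is None or np.linalg.norm(rv)<np.linalg.norm(best): best=rv
    d=np.array(p)-p0
    n=rows or int(max(np.ceil(np.linalg.norm(d)/0.038),np.ceil(np.linalg.norm(best)/0.115),1))
    dt=r0.inv().apply(d)*100
    print('pose',p0,'t',round(s['time'],2),'rot x,z axes',r0.apply([1,0,0]),r0.apply([0,0,1]),'q',s['joint_pos'])
    print('rows',n,'tot tool cm',dt,'rot',best)
    # per-row shift in changing tool frame (world straight line)
    for i in range(n):
        ri=r0*R.from_rotvec(best*i/n)
        if i in(0,n//2,n-1): print(i,'lin',ri.inv().apply(d/n)*100,'tw',best/n)
def cam(n):
    c=env.camera_params(n); return c,R.from_euler('xyz',c['orientation'],degrees=True)
def proj(n,P,c=None):
    c,r=c or cam(n); q=r.inv().apply(np.atleast_2d(P)-c['position']); return np.stack([c['fx']*q[:,0]/q[:,2]+c['cx'],c['fy']*q[:,1]/q[:,2]+c['cy']],1)
def ray(n,uv,z,c=None):
    c,r=c or cam(n); uv=np.atleast_2d(uv)
    d=r.apply(np.stack([(uv[:,0]-c['cx'])/c['fx'],(uv[:,1]-c['cy'])/c['fy'],np.ones(len(uv))],1))
    k=(z-c['position'][2])/d[:,2]; return c['position']+d*k[:,None]
E
python3 - <<'E'
from h import *
c,r=cam('wrist'); p,ro,s=pose()
print(c['fx'],ro.inv().apply(c['position']-p),(ro.inv()*r).as_matrix())
plan([0.52,-0.30,0.36],90)
E
```

```text
333.88434602497443 [-0.1433  0.0754  0.0016] [[ 0.0004 -0.298   0.9546]
 [-0.0008 -0.9546 -0.298 ]
 [ 1.     -0.0006 -0.0006]]
pose [0.1982 0.5927 0.2313] t 0.9 rot x,z axes [-0.0001 -0.0001 -1.    ] [ 0.3172  0.9484 -0.0001] q [-75.1073  21.9667   0.9392  78.5025  -0.362   79.5393  -2.6623]
rows 26 tot tool cm [-12.8696 -58.8297 -74.4558] rot [-0.3227 -0.0001 -0.0001]
0 lin [-0.495  -2.2627 -2.8637] tw [-0.0124 -0.     -0.    ]
13 lin [-0.495  -1.7732 -3.19  ] tw [-0.0124 -0.     -0.    ]
25 lin [-0.4951 -1.2802 -3.4178] tw [-0.0124 -0.     -0.    ]
```

```bash
python3 - <<'E'
from h import *
plan([0.48,0.30,0.40],90,12)
E
```

```text
pose [0.1982 0.5927 0.2313] t 0.9 rot x,z axes [-0.0001 -0.0001 -1.    ] [ 0.3172  0.9484 -0.0001] q [-75.1073  21.9667   0.9392  78.5025  -0.362   79.5393  -2.6623]
rows 12 tot tool cm [-16.8736 -36.0058 -18.8227] rot [-0.3227 -0.0001 -0.0001]
0 lin [-1.4061 -3.0005 -1.5686] tw [-0.0269 -0.     -0.    ]
6 lin [-1.4061 -2.7095 -2.0302] tw [-0.0269 -0.     -0.    ]
11 lin [-1.4061 -2.4129 -2.3751] tw [-0.0269 -0.     -0.    ]
```

>>> arm_command --linear '[[-1.4,-3.0,-1.6],[-1.4,-3.0,-1.6],[-1.4,-2.9,-1.7],[-1.4,-2.9,-1.8],[-1.4,-2.8,-1.9],[-1.4,-2.7,-2.0],[-1.4,-2.7,-2.0],[-1.4,-2.6,-2.1],[-1.4,-2.6,-2.2],[-1.4,-2.5,-2.3],[-1.4,-2.4,-2.4],[-1.4,-2.4,-2.4]]' --twist '[[-0.027,0,0],[-0.027,0,0],[-0.027,0,0],[-0.027,0,0],[-0.027,0,0],[-0.027,0,0],[-0.027,0,0],[-0.027,0,0],[-0.027,0,0],[-0.027,0,0],[-0.027,0,0],[-0.027,0,0]]' --hand '[-1,-1,-1,-1,-1,-1,-1,-1,-1,-1,-1,-1]'

```text
time: 1.9
eef_pos: [0.4837, 0.2951, 0.4022]
eef_rot: [114.4, 89.6, -153.5]
wrist_force: [0.4, 1.1, 0.4]
finger_gap: 0.0855
```

```bash
python3 - <<'E'
from h import *
plan([0.54,-0.20,0.28],90)
E
```

```text
pose [0.4837 0.2951 0.4022] t 1.9 rot x,z axes [-0.006 -0.003 -1.   ] [-0.0362  0.9993 -0.0028] q [-44.1011  14.1459  12.7085  67.7946  -3.1541  98.7618  59.8485]
rows 14 tot tool cm [ 12.3342  -3.9098 -49.6427] rot [ 0.0362 -0.0029 -0.006 ]
0 lin [ 0.881  -0.2793 -3.5459] tw [ 0.0026 -0.0002 -0.0004]
7 lin [ 0.8769 -0.3408 -3.5416] tw [ 0.0026 -0.0002 -0.0004]
13 lin [ 0.8735 -0.3934 -3.5369] tw [ 0.0026 -0.0002 -0.0004]
```

>>> arm_command --linear '[[0,-0.3,-3.7],[0,-0.3,-3.7],[0,-0.3,-3.7],[0,-0.3,-3.7],[0,-0.3,-3.7],[0,-0.3,-3.7],[2,-0.3,-3.6],[2,-0.3,-3.6],[2,-0.3,-3.6],[2.1,-0.3,-3.6],[2.1,-0.3,-3.6],[2.1,-0.3,-3.6]]' --twist '[[0.003,0,0],[0.003,0,0],[0.003,0,0],[0.003,0,0],[0.003,0,0],[0.003,0,0],[0.003,0,-0.001],[0.003,0,-0.001],[0.003,0,-0.001],[0.003,0,-0.001],[0.003,0,-0.001],[0.003,0,-0.001]]' --hand '[-1,-1,-1,-1,-1,-1,-1,-1,-1,-1,-1,-1]'

```text
time: 2.9
eef_pos: [0.5345, -0.1556, 0.2888]
eef_rot: [-87.5, 88.8, 2.6]
wrist_force: [1.0, -0.2, -0.4]
finger_gap: 0.0856
```

>>> arm_command --linear '[[0.5,0,-2.5],[0.5,0,-1.5],[0,0,0]]' --twist '[[0,0,0],[0,0,0],[0,0,0]]' --hand '[-1,-1,-1]'

```text
time: 3.15
eef_pos: [0.5299, -0.2067, 0.2733]
eef_rot: [-96.5, 89.2, -7.2]
wrist_force: [-1.4, -0.0, -1.5]
finger_gap: 0.0857
```

```bash
python3 - <<'E'
from h import *
import pickle
c=cam('wrist'); im=env.capture('wrist'); pickle.dump((c[0],c[1].as_matrix(),im),open('w1.pkl','wb'))
cv2.imwrite('pics/w1.png',im[:,:,::-1]); print(pose()[0],c[0]['position'])
for q in ["stop","gap_mouth","shoe_guide","thin_centre","middle_centre","thick_centre","press"]:
    print(q,[(round(d['score'],2),[round(float(v),3) for v in d['xyz']],proj('wrist',d['xyz'],c)[0].round()) for d in env.pinpoint('wrist',q)][:5])
E
```

```text
[ 0.5304 -0.2053  0.274 ] [ 0.4531 -0.2043  0.4156]
stop [(0.64, [0.592, -0.116, 0.023], array([389., 203.])), (0.53, [0.496, -0.419, 0.0], array([143., 125.]))]
gap_mouth [(0.83, [0.594, -0.122, 0.059], array([390., 215.]))]
shoe_guide [(0.65, [0.516, -0.325, 0.035], array([213., 146.])), (0.58, [0.594, -0.056, 0.012], array([435., 200.]))]
thin_centre [(0.85, [0.589, -0.363, 0.034], array([188., 205.])), (0.84, [0.418, -0.373, 0.035], array([157.,  53.])), (0.76, [0.441, -0.287, 0.037], array([239.,  75.])), (0.55, [0.516, -0.324, 0.035], array([213., 145.]))]
middle_centre [(0.66, [0.519, -0.323, 0.034], array([214., 148.])), (0.64, [0.493, -0.414, 0.038], array([130., 126.])), (0.38, [0.381, 0.089, -0.002], array([578.,  15.]))]
thick_centre [(0.84, [0.517, -0.223, 0.037], array([301., 146.]))]
press [(0.59, [0.499, -0.414, -0.0], array([147., 128.]))]
```

View pics/w1.png

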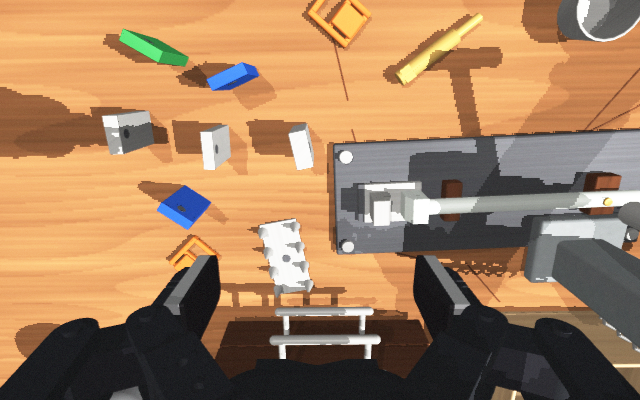

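```bash
python3 - <<'E'
import cv2
a=cv2.imread("pics/w1.png")
cv2.imwrite("pics/w1a.png",cv2.resize(a[170:240,340:450],None,fx=7,fy=7,interpolation=cv2.INTER_CUBIC))
cv2.imwrite("pics/w1b.png",cv2.resize(a[90:190,90:330],None,fx=3.3,fy=3.3,interpolation=cv2.INTER_CUBIC))
E
```

```text
(no output)
```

View pics/w1a.png

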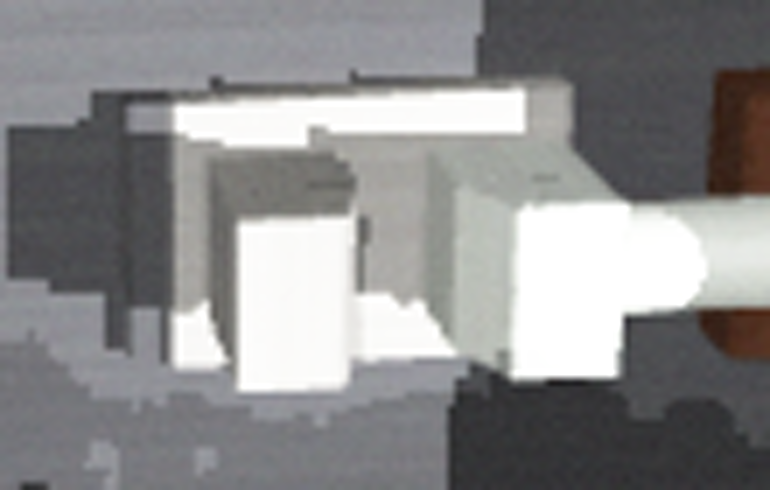

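View pics/w1b.png

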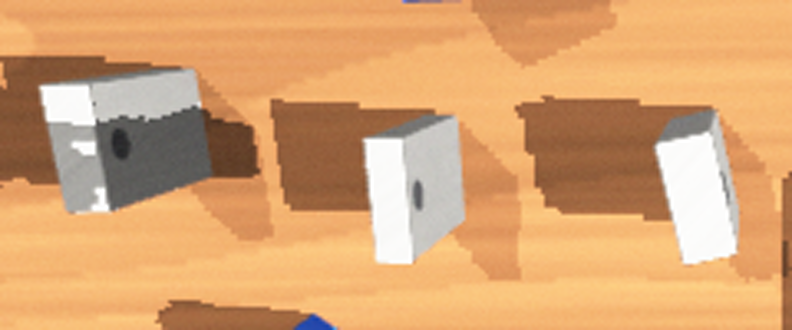

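```bash
python3 - <<'E'
from h import *
import pickle
c0,m,im=pickle.load(open('w1.pkl','rb')); c=(c0,R.from_matrix(m))
def f(name,pts,o,s,z):
    P=ray('wrist',np.array(pts)/s+np.array(o),z,c); print(name,P[:,:2].tolist() if 0 else P[:,:2].round(4).tolist())
    return P
P=f('stop',[(238,215),(355,213),(348,388),(238,390)],(340,170),7,.055)
print([np.linalg.norm(P[i]-P[i-1]) for i in range(4)])
Q=f('shoe',[(513,207),(632,203),(622,378),(510,380)],(340,170),7,.055)
print([np.linalg.norm(Q[i]-Q[i-1]) for i in range(4)])
print('mouth',np.linalg.norm((P[1]+P[2])/2-(Q[0]+Q[3])/2))
for n,pts in [('L',[(40,87),(93,82),(107,208),(70,212)]),('M',[(364,138),(408,135),(414,262),(376,262)]),('R',[(656,145),(703,133),(737,250),(685,264)])]:
    P=f(n,pts,(90,90),3.3,.07)
    e=[np.linalg.norm(P[i]-P[i-1]) for i in range(4)]; d=(P[3]+P[2]-P[0]-P[1])/2
    print(n,'size',np.round(e,4),'ctr',P.mean(0)[:2],'x-dir yaw',np.degrees(np.arctan2(d[1],d[0])))
E
```

```text
stop [[0.5782, -0.1408], [0.5781, -0.1218], [0.609, -0.1212], [0.6092, -0.1396]]
[np.float64(0.030994746554358927), np.float64(0.01905479133071976), np.float64(0.030945097930514368), np.float64(0.018365462257678423)]
shoe [[0.5774, -0.0961], [0.5769, -0.0768], [0.6078, -0.0756], [0.6079, -0.0943]]
[np.float64(0.03059278121704036), np.float64(0.01930950981781728), np.float64(0.030875069860077892), np.float64(0.018649990263271445)]
mouth 0.02632326000463747
L [[0.4793, -0.4222], [0.478, -0.4056], [0.5169, -0.4089], [0.5181, -0.4209]]
L size [0.0388 0.0166 0.0391 0.0121] ctr [ 0.4981 -0.4144] x-dir yaw -1.4512275138000597
M [[0.496, -0.3246], [0.4953, -0.3108], [0.5357, -0.3133], [0.5355, -0.3255]]
M size [0.0396 0.0138 0.0405 0.0122] ctr [ 0.5156 -0.3186] x-dir yaw -2.4287357701491206
R [[0.4993, -0.2339], [0.4958, -0.2192], [0.5331, -0.2092], [0.5375, -0.2261]]
R size [0.0389 0.0151 0.0386 0.0174] ctr [ 0.5164 -0.2221] x-dir yaw 13.305548158663042
```

```bash
python3 - <<'E'
from h import *
import pickle
c0,m,im=pickle.load(open('w1.pkl','rb')); c=(c0,R.from_matrix(m))
P=ray('wrist',[(335,143),(640,130),(345.5,157),(347.5,246)],.012,c); print(P[:,:2])
print(np.degrees(np.arctan2(-(P[1]-P[0])[0],(P[1]-P[0])[1])),np.degrees(np.arctan2((P[3]-P[2])[1],(P[3]-P[2])[0])))
plan([0.5164,-0.2221,0.10],103.3)
E
```

```text
[[ 0.5187 -0.1834]
 [ 0.5078  0.1803]
 [ 0.536  -0.1705]
 [ 0.6568 -0.1661]]
1.7147186090427065 2.0730887745272337
pose [ 0.5324 -0.201   0.2754] t 3.55 rot x,z axes [ 0.0173  0.     -0.9998] [0.0038 1.     0.0001] q [ -8.5268  14.3588  32.5125  85.399   -8.1395  81.5824 114.0237]
rows 5 tot tool cm [17.5067  1.8971 -2.1183] rot [-0.2359 -0.0019  0.0173]
0 lin [ 3.5013  0.3794 -0.4237] tw [-0.0472 -0.0004  0.0035]
2 lin [ 3.5037  0.3936 -0.3899] tw [-0.0472 -0.0004  0.0035]
4 lin [ 3.5062  0.4046 -0.3549] tw [-0.0472 -0.0004  0.0035]
```

>>> arm_command --linear '[[3.2,0.4,-0.4],[3.2,0.4,-0.4],[3.2,0.4,-0.4],[3.2,0.4,-0.4],[3.2,0.4,-0.4],[0,0,0]]' --twist '[[-0.047,0,0.003],[-0.047,0,0.003],[-0.047,0,0.003],[-0.047,0,0.003],[-0.047,0,0.003],[0,0,0]]' --hand '[-1,-1,-1,-1,-1,-1]' --newtons 60

```text
time: 4.05
eef_pos: [0.5217, -0.2184, 0.1147]
eef_rot: [-113.0, 89.1, -8.6]
wrist_force: [-1.2, 1.2, -0.3]
finger_gap: 0.0853
```

```bash
python3 - <<'E'
from h import *
c=cam('wrist'); im=env.capture('wrist')
cv2.imwrite('pics/w2.png',im[:,:,::-1])
for q in ["stop","gap_mouth","thick_centre"]:
    print(q,[(round(d['score'],2),[round(float(v),3) for v in d['xyz']],proj('wrist',d['xyz'],c)[0].round()) for d in env.pinpoint('wrist',q)][:5])
plan([0.5164,-0.2221,0.044],103.3)
E
```

```text
stop [(0.87, [0.588, -0.118, 0.024], array([415., 300.])), (0.57, [0.675, -0.379, -0.003], array([105., 299.]))]
gap_mouth [(0.73, [0.594, -0.123, 0.056], array([418., 332.])), (0.62, [0.591, -0.056, 0.014], array([479., 312.]))]
thick_centre [(0.64, [0.414, -0.074, 0.002], array([544.,  98.]))]
pose [ 0.5271 -0.2198  0.123 ] t 4.25 rot x,z axes [ 0.0272 -0.0053 -0.9996] [-0.2466  0.969  -0.0118] q [ -3.998   20.0952  29.2986  98.3662 -11.2852  62.824  133.015 ]
rows 3 tot tool cm [7.8654 1.2887 0.1299] rot [ 0.0172 -0.0116  0.0251]
0 lin [2.6218 0.4296 0.0433] tw [ 0.0057 -0.0039  0.0084]
1 lin [2.6254 0.4078 0.0307] tw [ 0.0057 -0.0039  0.0084]
2 lin [2.6289 0.3859 0.0183] tw [ 0.0057 -0.0039  0.0084]
```

View pics/w2.png

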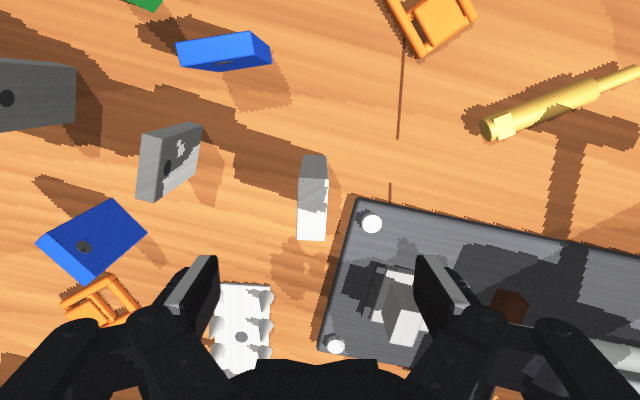

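```bash
python3 - <<'E'
from h import *
a=cv2.imread('pics/w2.png'); cv2.imwrite('pics/w2a.png',cv2.resize(a[140:255,280:350],None,fx=5,fy=5,interpolation=cv2.INTER_CUBIC))
E
```

```text
(no output)
```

View pics/w2a.png

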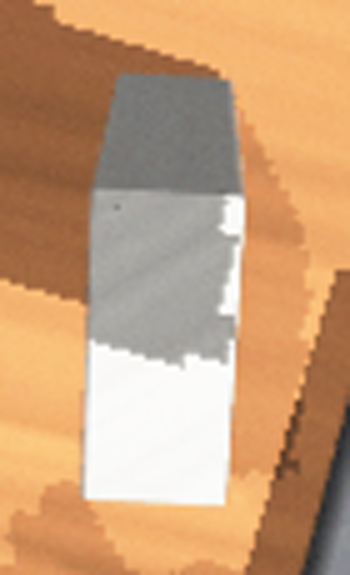

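```bash
python3 - <<'E'
from h import *
c=cam('wrist')
P=ray('wrist',np.array([(92,190),(244,194),(226,502),(83,497)])/5+np.array([280,140]),.07,c)
print(P, [np.linalg.norm(P[i]-P[i-1]) for i in range(4)],P.mean(0)); d=P[3]+P[2]-P[0]-P[1]; print(np.degrees(np.arctan2(d[1],d[0])))
E
```

```text
[[ 0.5072 -0.2358  0.07  ]
 [ 0.5031 -0.2179  0.07  ]
 [ 0.5435 -0.2096  0.07  ]
 [ 0.5474 -0.2276  0.07  ]] [np.float64(0.041076925913148106), np.float64(0.01837614060631909), np.float64(0.04123706923874098), np.float64(0.018426877104905738)] [ 0.5253 -0.2227  0.07  ]
11.667481996143708
```

```bash
python3 - <<'E'
from h import *
c=cam('wrist'); im=env.capture('wrist')
cv2.imwrite('pics/w3.png',im[:,:,::-1]); 
cv2.imwrite('pics/w3a.png',cv2.resize(im[140:255,280:350,::-1],None,fx=5,fy=5,interpolation=cv2.INTER_CUBIC)); print(c[0]['position'],pose()[0])
print(proj('wrist',[[.5072,-.2358,.07],[.5435,-.2096,.07]],c))
E
```

```text
[ 0.4507 -0.2365  0.2643] [ 0.5272 -0.2199  0.1232]
[[298.469  178.0558]
 [325.1377 240.441 ]]
```

View pics/w3a.png

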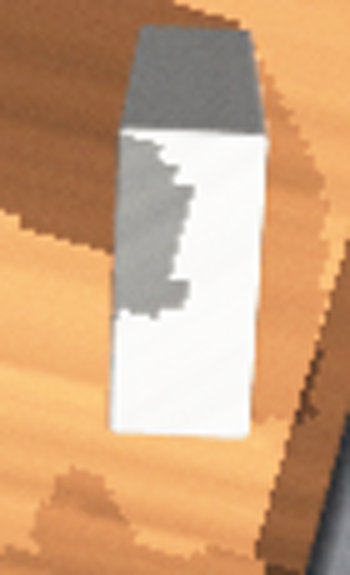

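```bash
python3 - <<'E'
from h import *
c=cam('wrist')
P=ray('wrist',np.array([(120,128),(266,134),(249,437),(110,432)])/5+np.array([280,140]),.07,c)
print([np.linalg.norm(P[i]-P[i-1]) for i in range(4)],P.mean(0)); d=P[3]+P[2]-P[0]-P[1]; y=np.degrees(np.arctan2(d[1],d[0])); print(y)
plan([P.mean(0)[0],P.mean(0)[1],0.044],90+y)
E
```

```text
[np.float64(0.03967003363644658), np.float64(0.017460788020220303), np.float64(0.03957294411911501), np.float64(0.017684290490867526)] [ 0.5167 -0.2219  0.07  ]
11.893914768119854
pose [ 0.5272 -0.2199  0.1232] t 4.3 rot x,z axes [ 0.0279 -0.0055 -0.9996] [-0.2469  0.969  -0.0122] q [ -3.996   20.0754  29.3046  98.3613 -11.2883  62.8048 133.0401]
rows 3 tot tool cm [7.8869 1.2748 0.1623] rot [ 0.042  -0.0117  0.026 ]
0 lin [2.629  0.4249 0.0541] tw [ 0.014  -0.0039  0.0087]
1 lin [2.6327 0.4028 0.0381] tw [ 0.014  -0.0039  0.0087]
2 lin [2.6362 0.3805 0.0224] tw [ 0.014  -0.0039  0.0087]
```

>>> arm_command --linear '[[1.6,0.6,0.05],[1.6,0.5,0.05],[1.0,0.2,0],[0.5,0,0],[0,0,0]]' --twist '[[0.02,-0.006,0.013],[0.02,-0.006,0.013],[0,0,0],[0,0,0],[0,0,0]]' --hand '[-1,-1,-1,-1,-1]'

```text
time: 4.72
eef_pos: [0.5182, -0.2224, 0.0776]
eef_rot: [-109.8, 89.6, -8.1]
wrist_force: [-0.3, 0.2, -0.3]
finger_gap: 0.0852
```

```bash
python3 - <<'E'
from h import *
plan([0.5167,-.2219,0.044],101.9)
E
```

```text
pose [ 0.5182 -0.2224  0.0776] t 4.72 rot x,z axes [ 0.0073 -0.001  -1.    ] [-0.2038  0.979  -0.0025] q [ -3.145   23.1782  29.044  100.9388 -13.0443  58.7944 132.4253]
rows 1 tot tool cm [3.3559 0.1623 0.0861] rot [-0.0024 -0.0025  0.0069]
0 lin [3.3559 0.1623 0.0861] tw [-0.0024 -0.0025  0.0069]
```

>>> arm_command --linear '[[1.2,0.06,0.03],[1.2,0.06,0.03],[0.8,0.05,0.03],[0.4,0,0],[0,0,0],[0,0,0]]' --twist '[[0,-0.001,0.003],[0,-0.001,0.003],[0,0,0],[0,0,0],[0,0,0],[0,0,0]]' --hand '[-1,-1,-1,-1,-1,-1]'

```text
time: 5.22
eef_pos: [0.5158, -0.2216, 0.0366]
eef_rot: [72.7, 89.9, 174.5]
wrist_force: [-0.1, 0.2, -0.6]
finger_gap: 0.0854
```

```bash
python3 - <<'E'
from h import *
plan([0.5167,-.2219,0.044],101.9)
E
```

```text
pose [ 0.5158 -0.2216  0.0366] t 5.22 rot x,z axes [-0.0016  0.0002 -1.    ] [-0.204   0.979   0.0005] q [ -2.2298  26.3257  28.0086 102.6891 -14.7465  54.7131 133.6958]
rows 1 tot tool cm [-0.7387 -0.0815 -0.0524] rot [-0.0022  0.0005 -0.0015]
0 lin [-0.7387 -0.0815 -0.0524] tw [-0.0022  0.0005 -0.0015]
```

>>> arm_command --linear '[[-0.5,-0.06,0],[-0.2,0,0],[0,0,0],[0,0,0],[0,0,0],[0,0,0],[0,0,0],[0,0,0],[0,0,0],[0,0,0]]' --twist '[[0,0,0],[0,0,0],[0,0,0],[0,0,0],[0,0,0],[0,0,0],[0,0,0],[0,0,0],[0,0,0],[0,0,0]]' --hand '[-1,-1,1,1,1,1,1,1,1,1]' --newtons 60

```text
time: 6.05
eef_pos: [0.5183, -0.2222, 0.047]
eef_rot: [-120.4, 89.8, -18.7]
wrist_force: [-0.3, -0.3, 0.3]
finger_gap: 0.0171
```

```bash
python3 - <<'E'
from h import *
s=pose()[2]; print(s['finger_gap'],s['wrist_force'])
plan([0.5167,-.2219,0.044],101.9)
E
```

```text
0.017082493925935863 [-0.268  -0.2645  0.3042]
pose [ 0.5183 -0.2222  0.047 ] t 6.05 rot x,z axes [ 0.0032 -0.0011 -1.    ] [-0.2039  0.979  -0.0017] q [ -2.4567  25.6007  28.2764 102.1407 -14.3761  55.6407 133.3787]
rows 1 tot tool cm [0.3001 0.1486 0.0647] rot [-0.0023 -0.0017  0.0029]
0 lin [0.3001 0.1486 0.0647] tw [-0.0023 -0.0017  0.0029]
```

>>> arm_command --linear '[[-2,0,0],[-2.5,0,0],[-2.5,0,0],[-1,0,0],[0,0,0],[0,0,0]]' --twist '[[0,0,0],[0,0,0],[0,0,0],[0,0,0],[0,0,0],[0,0,0]]' --hand '[1,1,1,1,1,1]'

```text
time: 6.55
eef_pos: [0.5146, -0.2205, 0.1251]
eef_rot: [64.1, 89.6, 165.9]
wrist_force: [-0.4, 0.8, -3.4]
finger_gap: 0.0167
```

```bash
python3 - <<'E'
from h import *
print(env.get_state()['finger_gap'],env.get_state()['wrist_force'])
plan([0.594,-.110,0.13],92,5)
E
```

```text
0.01669439170798457 [-0.3587  0.7797 -3.4012]
pose [ 0.5146 -0.2205  0.1251] t 6.55 rot x,z axes [-0.0063  0.0016 -1.    ] [-0.204   0.979   0.0028] q [ -4.2797  20.1708  30.1103  98.114  -10.9271  65.0334 130.7779]
rows 5 tot tool cm [ -0.5192 -10.0262   9.2017] rot [ 0.1706  0.0023 -0.0061]
0 lin [-0.1038 -2.0052  1.8403] tw [ 0.0341  0.0005 -0.0012]
2 lin [-0.1009 -1.8754  1.9727] tw [ 0.0341  0.0005 -0.0012]
4 lin [-0.0984 -1.7368  2.0959] tw [ 0.0341  0.0005 -0.0012]
```

Holding it: a lifted weight of about 3.4 N and a finger opening of about 17 mm both match the thick piece. Now over the gap.

>>> arm_command --linear '[[-0.1,-1.5,1.4],[-0.1,-1.8,1.8],[-0.1,-1.8,1.8],[-0.1,-1.7,1.9],[-0.1,-1.2,1.3],[0,-0.6,0.6],[0,0,0],[0,0,0]]' --twist '[[0.034,0,-0.001],[0.034,0,-0.001],[0.034,0,-0.001],[0.034,0,-0.001],[0.034,0,-0.001],[0,0,0],[0,0,0],[0,0,0]]' --hand '[1,1,1,1,1,1,1,1]'

```text
time: 7.22
eef_pos: [0.5843, -0.1189, 0.1161]
eef_rot: [77.0, 88.9, 168.5]
wrist_force: [-1.0, -1.2, -1.9]
finger_gap: 0.0171
```

```bash
python3 - <<'E'
from h import *
import pickle
c=cam('wrist'); im=env.capture('wrist'); pickle.dump((c[0],c[1].as_matrix(),im),open('w4.pkl','wb'))
cv2.imwrite('pics/w4.png',im[:,:,::-1]); print(c[0]['position'])
for q in ["stop","gap_mouth","thick_centre"]:
    print(q,[(round(d['score'],2),[round(float(v),4) for v in d['xyz']],proj('wrist',d['xyz'],c)[0].round()) for d in env.pinpoint('wrist',q)][:3])
plan([0.594,-.110,0.13],92)
E
```

```text
[ 0.5121 -0.1201  0.2608]
stop [(0.69, [0.6762, -0.3812, -0.003], array([ 17., 283.]))]
gap_mouth []
thick_centre []
pose [ 0.5843 -0.1205  0.1174] t 7.42 rot x,z axes [-0.0167  0.0036 -0.9999] [-0.0216  0.9998  0.004 ] q [-13.234   25.5337  29.0123  92.1017 -13.1258  66.7838 110.054 ]
rows 1 tot tool cm [-1.2711 -0.972   1.029 ] rot [-0.0132  0.0041 -0.0166]
0 lin [-1.2711 -0.972   1.029 ] tw [-0.0132  0.0041 -0.0166]
```

View pics/w4.png

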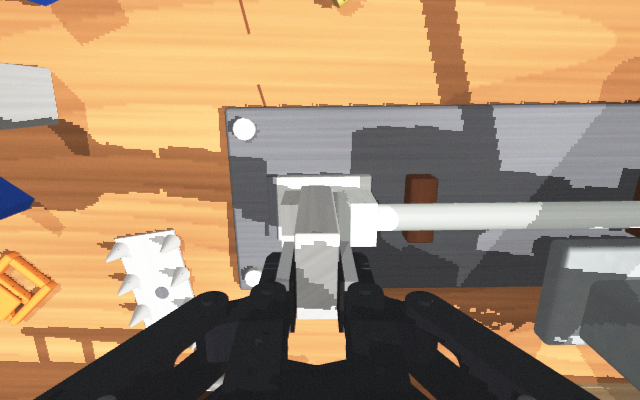

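>>> arm_command --linear '[[-0.2,-0.5,0.5],[-0.2,-0.4,0.4],[0,-0.1,0.1],[0,0,0],[0,0,0]]' --twist '[[-0.006,0.002,-0.008],[-0.006,0.002,-0.008],[0,0,0],[0,0,0],[0,0,0]]' --hand '[1,1,1,1,1]'

```text
time: 7.83
eef_pos: [0.5944, -0.1125, 0.1232]
eef_rot: [-104.4, 89.8, -12.6]
wrist_force: [0.3, -0.9, -3.3]
finger_gap: 0.017
```

```bash
python3 - <<'E'
from h import *
c=cam('wrist'); im=env.capture('wrist')
cv2.imwrite('pics/w5.png',cv2.resize(im[150:350,230:430,::-1],None,fx=3,fy=3,interpolation=cv2.INTER_CUBIC)); print(c[0]['position'])
plan([0.594,-.110,0.13],92)
# expected features
print((proj('wrist',[[.5782,-.1402,.055],[.5781,-.1218,.055],[.5774,-.0961,.055],[.5769,-.0768,.055]],c)-[230,150])*3)
E
```

```text
[ 0.5191 -0.1135  0.2662]
pose [ 0.5944 -0.1126  0.1231] t 7.88 rot x,z axes [ 0.0034 -0.0008 -1.    ] [-0.0308  0.9995 -0.0009] q [-13.9962  25.2913  28.8211  91.5772 -12.9954  66.2839 109.4817]
rows 1 tot tool cm [-0.6899  0.0296  0.257 ] rot [-0.0041 -0.0009  0.0033]
0 lin [-0.6899  0.0296  0.257 ] tw [-0.0041 -0.0009  0.0033]
[[130.2553  99.5161]
 [214.4214 101.5514]
 [331.968  101.9243]
 [420.2412 102.3174]]
```

View pics/w5.png

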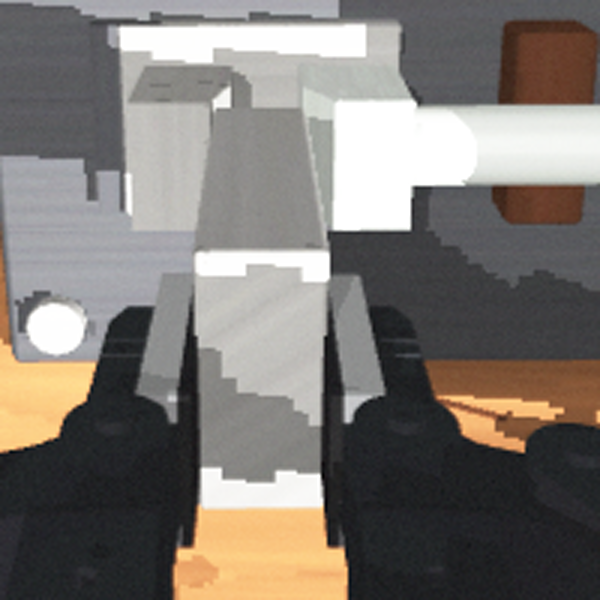

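```bash
python3 - <<'E'
from h import *
c=cam('wrist')
P=ray('wrist',np.array([(195,249),(330,251),(323,506),(201,508)])/3+np.array([230,150]),.146,c)
print([np.linalg.norm(P[i]-P[i-1]) for i in range(4)],P.mean(0)); d=P[3]+P[2]-P[0]-P[1]; y=np.degrees(np.arctan2(d[1],d[0])); print(y)
B=ray('wrist',np.array([(215,108),(303,110)])/3+np.array([230,150]),.076,c); print(B,B.mean(0)-(P[0]+P[1])/2)
S=ray('wrist',np.array([(131,102),(211,102),(213,229),(133,229)])/3+np.array([230,150]),.055,c);print(S)
S=ray('wrist',np.array([(334,101),(413,101),(411,229),(334,229)])/3+np.array([230,150]),.055,c);print(S)
E
```

```text
[np.float64(0.04013388400028782), np.float64(0.017618045541782954), np.float64(0.03950420047144843), np.float64(0.017382482788072973)] [ 0.5925 -0.1111  0.146 ]
1.6727470235476414
[[ 0.5735 -0.1209  0.076 ]
 [ 0.5734 -0.1035  0.076 ]] [ 0.0009 -0.0005 -0.07  ]
[[ 0.5787 -0.1401  0.055 ]
 [ 0.5782 -0.1226  0.055 ]
 [ 0.6082 -0.1216  0.055 ]
 [ 0.6087 -0.1398  0.055 ]]
[[ 0.5771 -0.0957  0.055 ]
 [ 0.5766 -0.0784  0.055 ]
 [ 0.6068 -0.0766  0.055 ]
 [ 0.6073 -0.0941  0.055 ]]
```

>>> arm_command --linear '[[0.5,-0.05,0.15],[0.6,-0.05,0.1],[0.4,0,0],[0,0,0],[0,0,0]]' --twist '[[-0.002,-0.001,0.003],[-0.002,0,0],[0,0,0],[0,0,0],[0,0,0]]' --hand '[1,1,1,1,1]' --newtons 80

```text
time: 8.3
eef_pos: [0.5949, -0.1099, 0.1058]
eef_rot: [78.8, 89.9, 170.8]
wrist_force: [-0.2, 0.2, -3.5]
finger_gap: 0.0162
```

```bash
python3 - <<'E'
from h import *
print(env.get_state()['wrist_force'])
plan([0.595,-.1104,0.10],91.7)
E
```

```text
[-0.2095  0.1742 -3.4929]
pose [ 0.5949 -0.1099  0.1058] t 8.3 rot x,z axes [-0.0012  0.0002 -1.    ] [-0.0351  0.9994  0.0002] q [-13.8507  26.4484  28.3844  92.3305 -13.5371  64.7307 109.8612]
rows 1 tot tool cm [ 0.5841 -0.0078 -0.0519] rot [ 0.0054  0.0002 -0.0012]
0 lin [ 0.5841 -0.0078 -0.0519] tw [ 0.0054  0.0002 -0.0012]
```

>>> arm_command --linear '[[0.3,0,0],[0.3,0,0],[0.3,0,0],[0.2,0,0],[0,0,0]]' --twist '[[0.003,0,0],[0,0,0],[0,0,0],[0,0,0],[0,0,0]]' --hand '[1,1,1,1,1]'

```text
time: 8.72
eef_pos: [0.5947, -0.11, 0.0934]
eef_rot: [86.0, 89.9, 177.8]
wrist_force: [-0.4, -0.1, -2.5]
finger_gap: 0.016
```

>>> arm_command --linear '[[0.3,0,0],[0.3,0,0],[0.3,0,0]]' --twist '[[0,0,0],[0,0,0],[0,0,0]]' --hand '[1,1,1]'

```text
time: 8.97
eef_pos: [0.596, -0.1105, 0.0859]
eef_rot: [-94.2, 89.9, -2.4]
wrist_force: [-0.4, 2.6, 1.7]
finger_gap: 0.0163
```

>>> arm_command --linear '[[0.3,0,0.03],[0.3,0,0.02],[0.2,0,0]]' --twist '[[0,0,0],[0,0,0],[0,0,0]]' --hand '[1,1,1]'

```text
time: 9.22
eef_pos: [0.5969, -0.1103, 0.0782]
eef_rot: [-98.6, 89.8, -6.8]
wrist_force: [-1.1, 0.2, 2.0]
finger_gap: 0.0164
```

>>> arm_command --linear '[[0.3,0.05,0],[0.3,0.05,0],[0.3,0,0]]' --twist '[[0,0,0.002],[0,0,0.002],[0,0,0]]' --hand '[1,1,1]'

```text
time: 9.47
eef_pos: [0.5968, -0.1103, 0.0691]
eef_rot: [-110.8, 89.9, -19.0]
wrist_force: [-1.0, 0.6, 1.2]
finger_gap: 0.0161
```

>>> arm_command --linear '[[0.2,0.03,0],[0.2,0,0],[0.1,0,0]]' --twist '[[0,0,0],[0,0,0],[0,0,0]]' --hand '[1,1,1]'

```text
time: 9.72
eef_pos: [0.5968, -0.1105, 0.0671]
eef_rot: [-79.0, 89.8, 12.8]
wrist_force: [-4.0, 0.9, 6.2]
finger_gap: 0.0162
```

>>> arm_command --linear '[[0.3,0.05,0],[0.3,0.05,0]]' --twist '[[0,0,0],[0,0,0]]' --hand '[1,1]'

```text
time: 9.88
eef_pos: [0.5969, -0.1106, 0.067]
eef_rot: [-68.2, 89.6, 23.6]
wrist_force: [-12.5, 3.0, 30.0]
finger_gap: 0.0164
```

```bash
python3 - <<'E'
from h import *
c=cam('wrist'); im=env.capture('wrist')
cv2.imwrite('pics/w6.png',im[:,:,::-1]); print(c[0]['position'],env.get_state()['wrist_force'])
plan([0.594,-.110,0.067],92)
E
```

```text
[ 0.5211 -0.1121  0.2098] [-10.1706   1.6677  27.1151]
pose [ 0.5969 -0.1105  0.067 ] t 9.93 rot x,z axes [ 0.0068  0.0031 -1.    ] [-0.0313  0.9995  0.0029] q [-13.0315  28.7872  27.5264  94.452  -15.1667  60.0998 110.9281]
rows 1 tot tool cm [-0.0022  0.2847  0.0629] rot [-0.0036  0.0028  0.0069]
0 lin [-0.0022  0.2847  0.0629] tw [-0.0036  0.0028  0.0069]
```

View pics/w6.png

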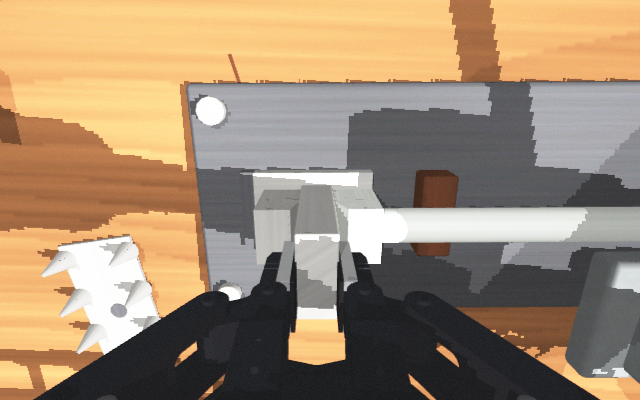

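>>> arm_command --linear '[[0,0,0],[0,0,0],[0,0,0],[0,0,0],[0,0,0],[0,0,0],[0,0,0]]' --twist '[[0,0,0],[0,0,0],[0,0,0],[0,0,0],[0,0,0],[0,0,0],[0,0,0]]' --hand '[1,1,0.3,0,-0.3,-0.6,-0.6]'

```text
time: 10.52
eef_pos: [0.5958, -0.1104, 0.0657]
eef_rot: [-55.4, 89.7, 36.4]
wrist_force: [-0.5, 0.3, 1.1]
finger_gap: 0.0683
```

>>> arm_command --linear '[[-1,0,0],[-2.5,0,0],[-2.5,0,0],[-1.5,0,0],[0,0,0],[0,0,0]]' --twist '[[0,0,0],[0,0,0],[0,0,0],[0,0,0],[0,0,0],[0,0,0]]' --hand '[-0.6,-0.6,-0.6,-0.6,-0.6,-0.6]'

```text
time: 11.02
eef_pos: [0.5946, -0.1108, 0.1451]
eef_rot: [-37.5, 89.8, 54.3]
wrist_force: [-0.4, 0.2, -0.7]
finger_gap: 0.0684
```

```bash
python3 - <<'E'
from h import *
c=cam('wrist'); im=env.capture('wrist')
cv2.imwrite('pics/w7.png',im[:,:,::-1]); print(c[0]['position'],env.get_state()['wrist_force'])
for q in ["stop","gap_mouth","thick_centre","packer_thick"]:
    print(q,[(round(d['score'],2),[round(float(v),4) for v in d['xyz']],proj('wrist',d['xyz'],c)[0].round()) for d in env.pinpoint('wrist',q)][:3])
print(proj('wrist',[[.5782,-.1402,.055],[.5781,-.1218,.055],[.5774,-.0961,.055],[.5769,-.0768,.055]],c))
E
```

```text
[ 0.5194 -0.1123  0.2882] [ 0.4206 -0.8578 -0.5253]
stop [(0.79, [0.592, -0.1176, 0.0253], array([307., 183.]))]
gap_mouth [(0.91, [0.5945, -0.1225, 0.0565], array([299., 198.]))]
thick_centre []
packer_thick [(0.56, [0.6014, -0.1133, 0.0198], array([312., 193.]))]
[[274.3712 175.0209]
 [299.9941 175.6063]
 [335.7571 175.6661]
 [362.597  175.7456]]
```

View pics/w7.png

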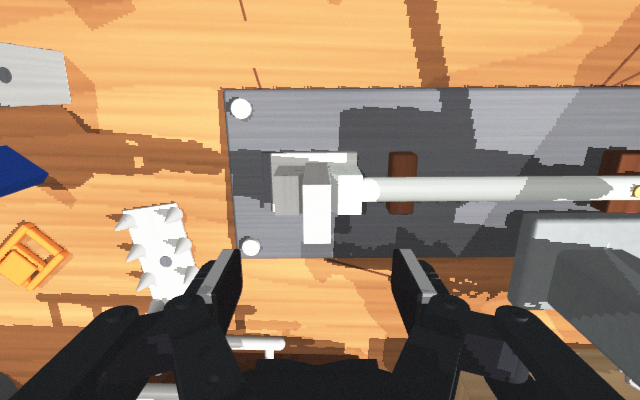

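```bash
python3 - <<'E'
import cv2
a=cv2.imread("pics/w7.png")
cv2.imwrite("pics/w7a.png",cv2.resize(a[140:255,260:375],None,fx=5,fy=5,interpolation=cv2.INTER_CUBIC))
E
```

```text
(no output)
```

View pics/w7a.png

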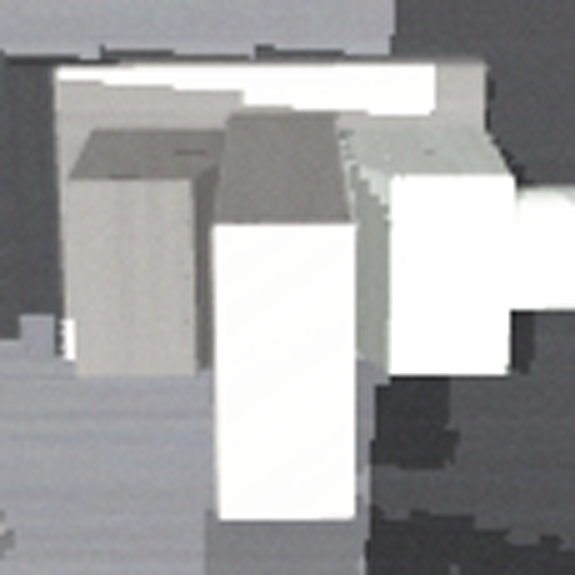

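```bash
python3 - <<'E'
from h import *
c=cam('wrist'); o=np.array([260,140])
def f(p,z): 
    P=ray('wrist',np.array(p)/5+o,z,c); print(P[:,:2].tolist().__repr__()[:0],P.mean(0),[round(float(np.linalg.norm(P[i]-P[i-1])),4) for i in range(4)]); return P
print(c[0]['position'])
for zt in (.090,.094,.098):
    P=f([(214,224),(356,224),(354,518),(219,520)],zt)
S=f([(70,180),(192,180),(197,374),(77,375)],.055); H=f([(389,176),(515,176),(510,373),(389,375)],.055); print(S,H)
print('mouth',(H[0]+H[3]-S[1]-S[2])/2)
plan([.447,.1,.33],90)
E
```

```text
[ 0.5188 -0.1121  0.2863]
 [ 0.5927 -0.1089  0.09  ] [0.0396, 0.0173, 0.0393, 0.0174]
 [ 0.5912 -0.109   0.094 ] [0.0388, 0.017, 0.0385, 0.0171]
 [ 0.5897 -0.109   0.098 ] [0.038, 0.0166, 0.0377, 0.0167]
 [ 0.5915 -0.1308  0.055 ] [0.0296, 0.0174, 0.0295, 0.0177]
 [ 0.5899 -0.0849  0.055 ] [0.0302, 0.018, 0.0299, 0.0179]
[[ 0.577  -0.14    0.055 ]
 [ 0.5765 -0.1226  0.055 ]
 [ 0.6059 -0.1214  0.055 ]
 [ 0.6066 -0.1392  0.055 ]] [[ 0.5751 -0.0945  0.055 ]
 [ 0.5746 -0.0766  0.055 ]
 [ 0.6045 -0.0752  0.055 ]
 [ 0.6053 -0.0931  0.055 ]]
mouth [-0.001   0.0282  0.    ]
pose [ 0.5935 -0.1106  0.1429] t 11.27 rot x,z axes [-0.0015  0.0031 -1.    ] [-0.0302  0.9995  0.0031] q [-14.2279  24.3387  29.0815  90.1655 -12.5655  68.8645 108.9985]
rows 9 tot tool cm [-18.6203  14.0323  21.5529] rot [ 0.0302  0.0031 -0.0015]
0 lin [-2.0689  1.5591  2.3948] tw [ 0.0034  0.0003 -0.0002]
4 lin [-2.0732  1.5898  2.3708] tw [ 0.0034  0.0003 -0.0002]
8 lin [-2.0776  1.6201  2.3463] tw [ 0.0034  0.0003 -0.0002]
```

Thick piece sits level with a 90 mm top, within about 1 mm of mid-length, and the shoe was pushed back by about 1.5 mm, so it is snug. Next is the lever.

>>> arm_command --linear '[[-3,0.5,0],[-3.2,1,0.5],[-3.2,1.5,1.5],[-3,1.6,2.5],[-3,1.6,3],[-2.5,1.6,3.2],[-1.5,1.6,3.2],[-0.8,1.6,3.2],[0,1.4,3.2],[0,1,3],[0,0.8,2],[0,0,0]]' --twist '[[0,0,0],[0,0,0],[0,0,0],[0,0,0],[0,0,0],[0,0,0],[0,0,0],[0,0,0],[0,0,0],[0,0,0],[0,0,0],[0,0,0]]' --hand '[-0.6,-0.6,-0.6,0,1,1,1,1,1,1,1,1]' --newtons 40

```text
time: 12.27
eef_pos: [0.4365, 0.1437, 0.3425]
eef_rot: [86.2, 88.8, 177.6]
wrist_force: [0.1, 0.4, -0.9]
finger_gap: -0.0
```

```bash
python3 - <<'E'
from h import *
c=cam('wrist'); im=env.capture('wrist')
cv2.imwrite('pics/w8.png',im[:,:,::-1]); print(c[0]['position'],env.get_state()['wrist_force'])
for q in ["lever_handle","lever_pivot"]:
    print(q,[(round(d['score'],2),[round(float(v),4) for v in d['xyz']],proj('wrist',d['xyz'],c)[0].round()) for d in env.pinpoint('wrist',q)][:3])
plan([.447,.18,.32],92)
E
```

```text
[0.3646 0.143  0.4873] [-0.3304  1.1881  0.3489]
lever_handle [(0.77, [0.4471, 0.1741, 0.2715], array([358., 224.])), (0.57, [0.3622, 0.3926, -0.0011], array([493., 101.])), (0.44, [0.5885, -0.1165, 0.0222], array([142., 248.]))]
lever_pivot []
pose [0.4387 0.1382 0.3424] t 12.42 rot x,z axes [-0.0204 -0.0008 -0.9998] [-0.017   0.9999 -0.0005] q [-38.9373  -0.097   17.8597  90.8037  -0.3453  90.3953  69.8975]
rows 2 tot tool cm [ 2.2192 -0.9424  4.1698] rot [-0.0179 -0.0003 -0.0204]
0 lin [ 1.1096 -0.4712  2.0849] tw [-0.0089 -0.0002 -0.0102]
1 lin [ 1.1148 -0.4785  2.0805] tw [-0.0089 -0.0002 -0.0102]
```

View pics/w8.png

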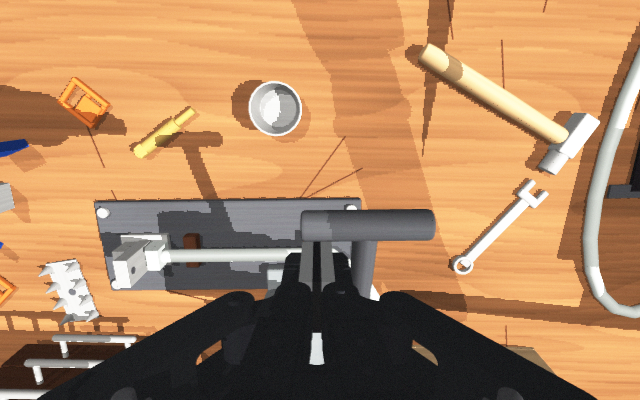

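>>> arm_command --linear '[[0.8,-0.4,1.5],[0.8,-0.4,1.5],[0.7,-0.1,0.5],[0.5,0,0],[0,0,0],[0,0,0]]' --twist '[[-0.009,0,-0.01],[-0.009,0,-0.01],[0,0,0],[0,0,0],[0,0,0],[0,0,0]]' --hand '[1,1,1,1,1,1]'

```text
time: 12.92
eef_pos: [0.4507, 0.164, 0.3115]
eef_rot: [157.5, 89.7, -111.4]
wrist_force: [0.4, -0.1, 0.8]
finger_gap: -0.0003
```

```bash
python3 - <<'E'
from h import *
plan([.448,.175,.29],92)
E
```

```text
pose [0.4507 0.164  0.3115] t 12.92 rot x,z axes [-0.0017 -0.0044 -1.    ] [-0.0183  0.9998 -0.0044] q [-40.0689   1.964   16.7181  92.6538  -0.3743  85.6554  67.7209]
rows 1 tot tool cm [2.142  0.2442 1.1161] rot [-0.0166 -0.0043 -0.0018]
0 lin [2.142  0.2442 1.1161] tw [-0.0166 -0.0043 -0.0018]
```

>>> arm_command --linear '[[0.8,0.1,0.5],[0.8,0.1,0.4],[0.6,0.1,0.2],[0.6,0,0],[0.6,0.05,0]]' --twist '[[-0.008,-0.002,0],[-0.008,-0.002,0],[0,0,0],[0,0,0],[0,0,0]]' --hand '[1,1,1,1,1]'

```text
time: 13.33
eef_pos: [0.4474, 0.1733, 0.2764]
eef_rot: [7.8, 89.9, 99.6]
wrist_force: [-4.5, -1.9, 6.0]
finger_gap: 0.0002
```

>>> arm_command --linear '[[1,0.2,0],[1,0.2,0],[1,0.15,0],[1,0.1,0]]' --twist '[[0,0,0],[0,0,0],[0,0,0],[0,0,0]]' --hand '[1,1,1,1]'

```text
time: 13.67
eef_pos: [0.4388, 0.1733, 0.2359]
eef_rot: [25.4, 89.8, 117.3]
wrist_force: [-2.6, -1.3, 6.5]
finger_gap: -0.0002
```

>>> arm_command --linear '[[1,0.05,0],[1,0,0],[1,0,0],[0.6,-0.05,0]]' --twist '[[0,0,0],[0,0,0],[0,0,0],[0,0,0]]' --hand '[1,1,1,1]'

```text
time: 14.0
eef_pos: [0.4383, 0.1733, 0.1991]
eef_rot: [-11.9, 89.7, 80.0]
wrist_force: [-2.7, -1.0, 5.6]
finger_gap: 0.0002
```

>>> arm_command --linear '[[0.5,0,0],[0.4,0,0],[0.4,0,0],[0.2,0,0]]' --twist '[[0,0,0],[0,0,0],[0,0,0],[0,0,0]]' --hand '[1,1,1,1]'

```text
time: 14.33
eef_pos: [0.4392, 0.1735, 0.1924]
eef_rot: [-34.0, 89.3, 57.9]
wrist_force: [-12.8, -5.1, 23.0]
finger_gap: 0.0003
```

>>> arm_command --linear '[[0.2,0,0],[0.2,0,0]]' --twist '[[0,0,0],[0,0,0]]' --hand '[1,1]'

```text
time: 14.5
eef_pos: [0.4391, 0.1734, 0.1927]
eef_rot: [-35.0, 89.1, 56.8]
wrist_force: [-7.6, -2.8, 17.3]
finger_gap: 0.0001
```

```bash
python3 - <<'E'
from h import *
im=env.capture('side'); print(env.get_state()['wrist_force'],env.get_state()['eef_pos'])
cv2.imwrite('pics/s1.png',cv2.resize(im[110:310,180:440,::-1],None,fx=3,fy=3,interpolation=cv2.INTER_CUBIC))
print([(round(d['score'],2),[round(float(v),4) for v in d['xyz']]) for d in env.pinpoint('side','lever_handle')][:3])
E
```

```text
[-8.7594 -3.1422 19.4945] [0.4391 0.1734 0.1926]
[(0.62, [0.4384, 0.1747, 0.1849]), (0.48, [0.3781, 0.0886, 0.0025]), (0.22, [0.676, -0.2545, -0.0018])]
```

View pics/s1.png

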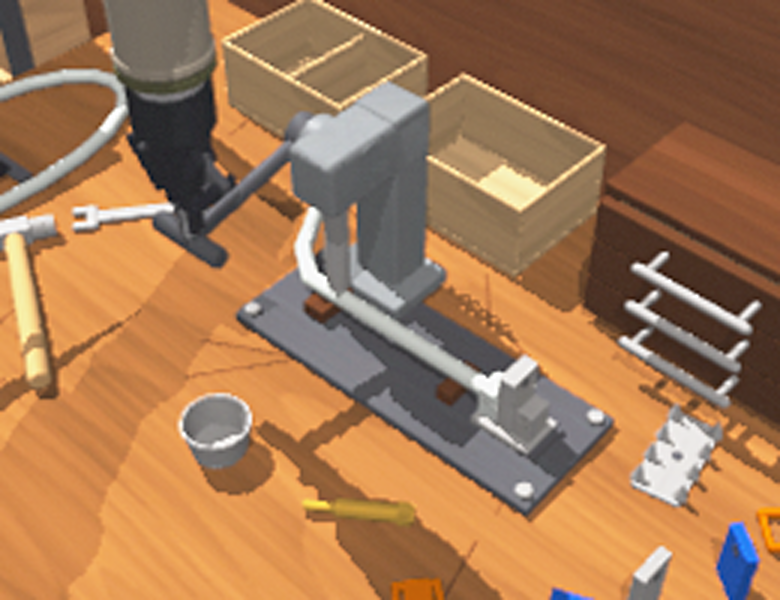

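Lever is fully down (handle at z about 0.185, at the stop), and the piece stands at (520,405) in the crop. Now let it rise with the hand guiding it.

>>> arm_command --linear '[[-1,0,0],[-1.2,0,0],[-1.2,0,0],[-1.2,0,0],[-1.2,0,0],[-1.5,0,0],[-1.5,-0.1,0],[-2,-0.1,0],[-2,0,0],[-2,0,0],[-1,0,0],[0,0,0]]' --twist '[[0,0,0],[0,0,0],[0,0,0],[0,0,0],[0,0,0],[0,0,0],[0,0,0],[0,0,0],[0,0,0],[0,0,0],[0,0,0],[0,0,0]]' --hand '[1,1,1,1,1,1,1,1,1,1,1,1]'

```text
time: 15.6
eef_pos: [0.4415, 0.1713, 0.3596]
eef_rot: [-50.1, 88.3, 41.8]
wrist_force: [0.3, -0.1, -0.7]
finger_gap: 0.0
```

```bash
python3 - <<'E'
from h import *
print(env.get_state()['wrist_force'],env.get_state()['eef_pos'],env.get_state()['time'])
for n in ('side','top'):
    im=env.capture(n); cv2.imwrite(f'pics/{n}9.png',im[:,:,::-1])
    for q in ['lever_handle','thick_centre','thin_centre','middle_centre']: print(n,q,[(round(d['score'],2),[round(float(v),4) for v in d['xyz']]) for d in env.pinpoint(n,q)][:3])
    if n=='side': cv2.imwrite('pics/s2.png',cv2.resize(im[110:310,180:440,::-1],None,fx=3,fy=3,interpolation=cv2.INTER_CUBIC))
E
```

```text
[ 0.3082 -0.1115 -0.6724] [0.4415 0.1713 0.3596] 15.6
side lever_handle [(0.56, [0.4471, 0.1812, 0.2718])]
side thick_centre [(0.69, [0.5916, -0.1084, 0.0527])]
side thin_centre [(0.84, [0.4411, -0.295, 0.0354]), (0.75, [0.5119, -0.3227, 0.0337]), (0.58, [0.5821, -0.3621, 0.0351])]
side middle_centre [(0.62, [0.4933, -0.4175, 0.0364])]
top lever_handle []
top thick_centre [(0.62, [0.5947, -0.1112, 0.0585])]
top thin_centre [(0.65, [0.5165, -0.3224, 0.0358]), (0.63, [0.4455, -0.2911, 0.0358]), (0.55, [0.4138, -0.3687, 0.0347])]
top middle_centre [(0.58, [0.496, -0.4153, 0.0323])]
```

View pics/s2.png

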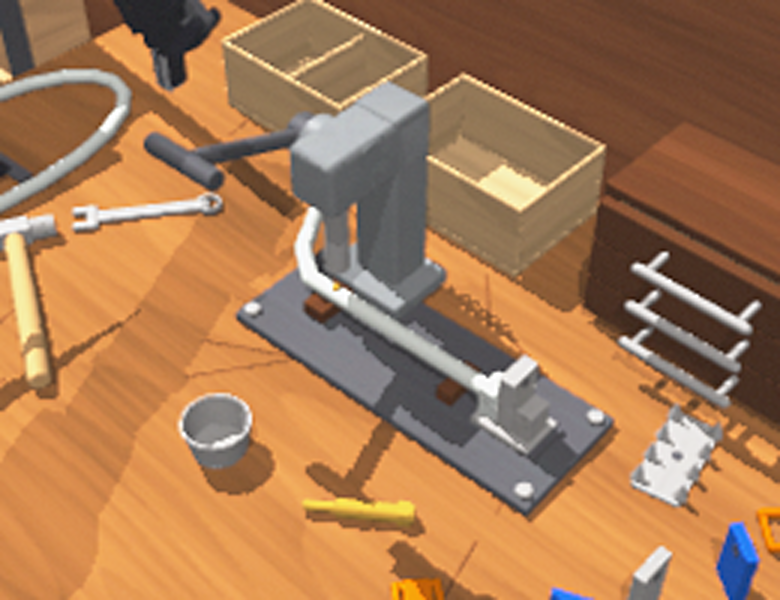

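The lever is back up (handle z 0.272, hand clear above it), the thick piece stands in the gap at centre z of about 0.055, and the other two haven't moved. Handing in.

```bash
python3 - <<'E'
from h import *
print(env.hand_in())
E
```

```text
the job is handed in; nothing more can be done
None
```

The thick (18 mm) packing piece is snug in the gap, standing on its floor, and I handed the job in at about 15.9 s on the robot's clock.

**Choosing the piece:** Before gripping anything I measured the resting gap from the camera at about 15.3 to 16.2 mm. I tried only the thick piece, since that already pointed to it, and left the thin and middle pieces untouched.

**Fitting it:** The piece slid in with about 5 N of push. I pressed it to about 30 N at most against the floor, then let go. The shoe moved back about 1.5 mm.

**Lever:** I pushed it down until it met its stop (handle at z about 0.185 m, 23 N at most). I then let it come back up.

**Last checks:**
- **Piece:** its top is at about 90 mm and it sits about 1 mm from the middle of the gap's length. The networks put its centre at z 0.053 to 0.059 m, against 0.055 m expected.
- **Lever:** the handle is back at z 0.272 m in the side camera, with the hand clear above it.
- **Other pieces:** the thin and middle pieces are where they started, more than 150 mm from the gap. In the side picture nothing else appears to have moved.

**Disagreements and gaps:**
- Finger opening read about 17 mm on the 18 mm piece.
- The top camera did not report the lever handle in the final check.
- I could not measure the grip force on the stop directly. I inferred it from the shoe being pushed back.

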